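Lift the orange drip basket off its trunnions into the drying tray

ROBOT

A 6-joint arm with a two-finger parallel gripper is mounted at the origin on the work surface. World frame = base frame: x ahead of the robot, y to its left, z up, the work surface at z = 0. Lengths are in mm, angles in rad, forces in N, time in s.
With the tool pointing down it reaches from about 275 to 850 mm from the base axis. Payload 19 kg.
Tool frame: the origin (TCP) lies on the centre line of the jaws, within the pads' length; the fingertips stand 17 mm ahead of it and the grasp point (between the pads) lies 2 mm behind it (r.finger_overhang is the distance from the TCP to the fingertips, in mm); z points along the fingers, y is the direction in which the jaws open and shut (so a half turn about z gives the same grasp; the last joint's range is limited). The gripper opens to 85 mm and grips with 20 to 120 N. Pads are 22 mm wide; open, the fingers measure 114 mm over their backs; the gripper's body (76 mm by 85 mm) begins 54 mm behind the grasp point. The pads swing forward as they close: fully open they stand 13 mm farther back than shut.
Start: joints at [-1.288, 0.15, 1.437, -0, 1.554, -0.134], TCP at [232.753, -525.755, 248.267] pointing down, gripper open.
Joint ranges: [-2.8, 2.8], [-0.68, 2.1], [0.12, 2.68], [-1.39, 4.53], [0.16, 2.79], [-2.81, 2.81]. Speed limits (rad/s): [1.89, 1.89, 2.22, 3.01, 3.01, 3.01].

INTERFACE

Orientations are given as [roll, pitch, yaw] about the fixed x, y, z axes, in that order (R = Rz(yaw) Ry(pitch) Rx(roll)).
In Python, from rig import readout, optics, r, find_in, mark_of gives the robot as it stands. The module is installed in compiled form; this text tells all that it offers.
- The arm moves only by the shell command python3 -m pendant 'ROWS' [FORCE]. ROWS is JSON, one flat list of numbers, 7 for each row, row after row: the turn, a rotation vector about the world's x, y, z in degrees, then the shift along the world's x, y, z in cm, then the opening, from -1 (shut) to 1 (fully open). In form: [rx, ry, rz, dx, dy, dz, gripper, rx, ry, rz, dx, dy, dz, gripper, ...]. A call has 1 to 12 rows; each row shifts and turns the commanded pose from where the row before left it; what a row does not reach is not made up. A row lasts 1/12 s, in which the tool goes at most 41.7 mm and 7.16 degrees, less where a joint would pass 70% of its speed; a pose out of reach is approached as far as the arm can. A call is refused whole if a number of a shift passes 4.17 or a number of a turn 7.16, either way. A call with a gripper value outside its range is refused whole. The fingers move at their own pace and stop on an object; FORCE is the grip in N (left out, the last holds). Time passes only in rows, so rows that do not move let the fingers close. It gives the time, the measured TCP pose, the force and the opening at its end, in the units of the state.
- readout.read_state(): the state, without advancing time (a new reading comes with each control period).
- optics.snapshot(name): name is "scene" or "top"; returns a dict with "frame" (480x640x3 uint8, blue, green, red), "K" (3x3 intrinsics, pixels), "T" (4x4, takes a point from camera to world coordinates). Camera axes: x right, y down, z forward; pixel columns grow to the right and rows downward; lengths in mm; the calibration is good to about 2 mm. A picture is of the moment at which its call begins. There is no depth.
- r.close_job(): hands the job in, once; it reports no verdict.
Trained networks look in a picture, given as the dict that the camera call returned (one of the last four; its "shot" number tells which), for a name from the list of things; names that differ only in an ending like _2 or _b are one class to them, and where a whole thing is asked for, a point or a joint stands for the part that bears it (a point fixed in the world has none). Each returns a list of dicts, best first, with "conf" (0 to 1); they miss things now and then, are a little off and sometimes report something else, mostly with a low value. They report only what shows in the picture. A call takes as long as a camera call. They do not tell look-alikes from the thing itself.
- find_in(picture, thing): "box" ([left, top, right, bottom] in pixels, round what is visible of it).
- mark_of(picture, thing): "point" ([column, row] in pixels: a listed point, or the origin of a listed thing).
The state is a dict: "clock": time; "joints": joint angles; "joint_vel": joint speeds; "joint_torque": joint torques, N m; "tcp_pos": TCP position; "tool_rot": TCP orientation; "contact_force": force on the tool from outside, world axes, zero at the start; "ft_torque": the same for the moment, N m; "finger_gap": opening from 0.0 (shut) to 1.0 (fully open).
Only numpy, scipy, OpenCV 4.12 (cv2) and the standard library are available. Lean on these libraries where they do the work, as an engineer would, in place of code of your own. Each camera call takes 0.05 s, during which the arm holds its last target. There are 200 camera calls.

TASK

The cleaned parts have finished dripping: lift the orange-handled basket straight up off its pivot stand, keeping it level so that it does not swing or catch, and gently set it down standing flat inside the green drying tray, then let go. Leave the blue-handled basket hanging where it is.

Things in the scene. Friction and masses are not known exactly. Their poses are not given: they have to be found in the camera images.
- orange_handle (a point): middle of the orange crossbar (56 mm along y, 10 wide, 12 high) of a rigid arch handle fixed over a swinging open steel basket, 64 (x) x 56 (y) x 55 mm high, orange rim, about 0.25 kg. This point is 100 mm above the underside. Pins 8 mm thick stick out 16 mm along +y and -y, 55 mm below this point; it swings freely about them. Own axes, z up. Pinch the bar across x. Hangs in either bay
- blue_handle (a point): middle of the blue handle crossbar of a second, equal basket with a blue rim (same sizes and axes as the orange one). It hangs in the other bay of the stand, 120 mm beside the orange one along y, and stays there; its handle top is 151 mm above the table, so carry the orange one above it or around it
- drip_stand: fixed grey stand, base 130 (x) x 260 (y) x 12 mm; bays at y = -60 and +60 mm. Each has two 8 mm posts, 37 mm either side along y, with open flared notches (12 mm wide below, 27 at the top) for a basket's pins; post tops 104 mm high: pins are free after a 20 mm lift. A hanging handle is 145 mm above the table; its axes are the stand's. Origin: centre of underside, z up
- drying_tray: fixed green open tray, 118 (x) x 108 (y) x 25 mm high, walls 4 mm, inner floor 110 x 100 mm at 6 mm above the table: a basket fits in it at any yaw, its handle's middle then 106 mm above the table. Origin: centre of the underside, on the table, z up. Tray and stand are on opposite sides (left, right), either way round
There are look-alikes about, which are no part of the job. Of the things that look like the drying_tray, take the one that is nearest to the robot's base at the start.

How it is judged (in metres and radians):
On the way:
1. the orange basket is lifted clear of the stand, level (height (world z) of orange_handle above 0.175 m and angle between orange_handle's own z axis and vertical below 0.35 rad), for 0.1 s.
At the end, for the whole second after the job is handed in: The orange basket stands flat in the green tray (handle within 38 mm of the tray centre from above, below 114 mm height, tilt under 10 degrees), let go and at rest; the blue basket still hangs, its handle within 25 mm of its start and tilted under 20 degrees (horizontal distance between orange_handle and drying_tray below 0.038 m and height (world z) of orange_handle below 0.114 m and angle between orange_handle's own z axis and vertical below 0.175 rad and linear speed of orange_basket below 0.03 m/s and distance of blue_handle from where it was at the start of the episode below 0.025 m and angle between blue_handle's own z axis and vertical below 0.35 rad); the robot touches nothing.
It fails at once if the orange basket swings or tips more than 30 degrees (angle between orange_handle's own z axis and vertical above 0.524 rad).
It fails at once if the orange basket is dropped into the tray (faster than 0.6 m/s close above it) (horizontal distance between orange_handle and drying_tray below 0.07 m and height (world z) of orange_handle below 0.15 m and linear speed of orange_basket above 0.6 m/s).
It fails at once if the blue basket is swung more than 35 degrees or knocked off (angle between blue_handle's own z axis and vertical above 0.61 rad or distance of blue_handle from where it was at the start of the episode above 0.06 m).
It also fails if it takes over 48 s, if anything falls off the work surface, if the arm or the gripper's body presses on something with over 40 N, if the wrist force passes 120 N, or if a joint passes its speed limit or range.

## Working session

There is one attempt and no reset: what is moved stays moved. The work goes in short steps, Python scripts to look and compute and a shell command to move; the robot and the scene stay as the last step left them, time stands still between calls to the robot, and variables do not carry over. Pictures are saved under pics/ and viewed, about 8 in all and at most 12, crops included, and the job is handed in when it is done.

```bash
mkdir -p pics; cat > h.py <<'E'
from rig import readout, optics, r, find_in, mark_of
import numpy as np, cv2
def onplane(p,px,z):
    K,T=np.array(p["K"]),np.array(p["T"])
    d=T[:3,:3]@np.linalg.inv(K)@np.array([px[0],px[1],1.0]); o=T[:3,3]
    return (o+d*(z-o[2])/d[2]).round(1)
def tri(ps,pxs):
    A=np.zeros((3,3));b=np.zeros(3)
    for p,px in zip(ps,pxs):
        T=np.array(p["T"]);d=T[:3,:3]@np.linalg.inv(np.array(p["K"]))@np.array([px[0],px[1],1.0]);d/=np.linalg.norm(d)
        M=np.eye(3)-np.outer(d,d);A+=M;b+=M@T[:3,3]
    return np.linalg.solve(A,b).round(1)
E
python3 - <<'E'
from h import *
H=dict(orange_handle=145,blue_handle=145,drip_stand=0,drying_tray=0)
for n in("scene","top"):
    p=optics.snapshot(n);cv2.imwrite(f"pics/{n}0.png",p["frame"])
    print(n,np.array(p["T"]).round(2).tolist())
    for t,z in H.items():
        for m in mark_of(p,t)[:4]: print(t,np.round(m["point"],1),round(m["conf"],2),onplane(p,m["point"],z))
s=readout.read_state();print(s["clock"],s["tool_rot"],s["finger_gap"])
E
```

```text
scene [[-0.74, 0.37, -0.56, 1051.7], [0.68, 0.39, -0.62, 735.7], [-0.01, -0.84, -0.54, 684.4], [0.0, 0.0, 0.0, 1.0]]
orange_handle [224.2 203.1] 0.58 [ 526.3 -142.6  145. ]
blue_handle [184.4 190.6] 0.87 [ 558.7 -256.6  145. ]
blue_handle [223. 202.] 0.5 [ 525.3 -148.7  145. ]
drip_stand [213.6 251.9] 0.56 [ 542.5 -190.6    0. ]
drying_tray [337.3 319.7] 0.74 [497.4 185.1   0. ]
drying_tray [503.3 369.9] 0.62 [377.1 480.    0. ]
drying_tray [398.1 382.5] 0.59 [534.9 372.3   0. ]
top [[0.01, -0.99, 0.15, 284.34], [-1.0, -0.01, -0.0, 103.64], [0.0, -0.15, -0.99, 1417.52], [0.0, 0.0, 0.0, 1.0]]
orange_handle [420.  225.8] 0.8 [ 526.3 -139.7  145. ]
blue_handle [462.7 215.3] 0.64 [ 553.8 -247.7  145. ]
drip_stand [428.5 228.4] 0.78 [ 546.6 -191.     0. ]
drying_tray [184.4 288.5] 0.97 [374.8 482.    0. ]
drying_tray [226.3 232.9] 0.68 [530.1 372.6   0. ]
0.5 [-3.14145351e+00 -7.07393709e-06  4.16827289e-01] 0.9956574766144862
```

View pics/scene0.png

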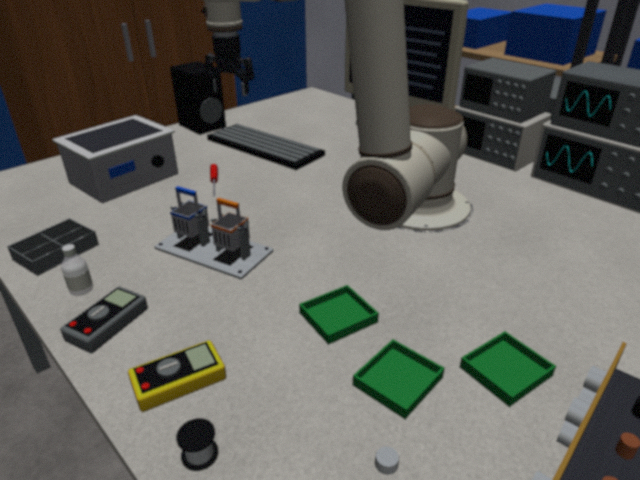

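View pics/top0.png

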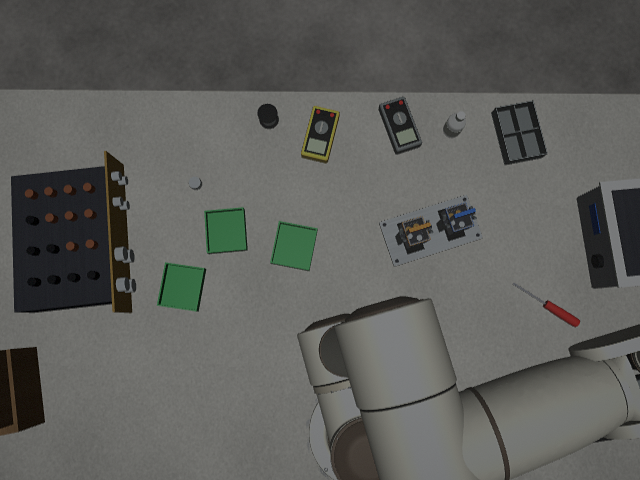

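The scene picture shows the orange handle at (229,203) and the blue one at (186,190). Green trays are at (338,313), (398,376) and (507,367). The top picture shows orange at (418,228), blue at (461,213), and trays at (294,246), (226,231) and (182,287).

Things that could be mistaken for each other:
- **Baskets:** orange (scene 229,203) and blue (186,190). I choose the orange one.
- **Trays:** (338,313) is about 530 mm from the base, (507,367) about 610 mm and (398,376) about 650 mm. I choose (338,313), the nearest.

Next I'll refine these positions and check the choice in a crop.

```bash
python3 - <<'E'
from h import *
P={n:optics.snapshot(n) for n in("scene","top")}
im=[]
for n,(x,y) in dict(scene=(215,225),top=(430,230)).items():
    p=P[n];f=p["frame"];hsv=cv2.cvtColor(f,cv2.COLOR_BGR2HSV)
    for nm,lo,hi in(("orange",8,20),("blue",105,125)):
        m=cv2.inRange(hsv,(lo,150,90),(hi,255,255));m[:y-50]=0;m[y+50:]=0;m[:,:x-60]=0;m[:,x+60:]=0
        k,l,st,c=cv2.connectedComponentsWithStats(m)
        for i in range(1,k):
            if st[i,4]>15:
                q=np.argwhere(l==i)[:,::-1].astype(np.float32);b=cv2.minAreaRect(q)
                print(n,nm,st[i],c[i].round(1),onplane(p,c[i],148),b)
    # green trays
    m=cv2.inRange(hsv,(50,100,40),(75,255,255));k,l,st,c=cv2.connectedComponentsWithStats(m)
    for i in range(1,k):
        if st[i,4]>500:
            q=np.argwhere(l==i)[:,::-1].astype(np.float32);b=cv2.minAreaRect(q);print(n,"tray",c[i].round(),"rim ctr",onplane(p,b[0],15 if n=="scene" else 20),b[2], [onplane(p,v,25)[:2].tolist() for v in cv2.boxPoints(b)] if n=="top" else "")
    im.append(cv2.resize(f[y-50:y+50,x-65:x+65],None,fx=5,fy=5,interpolation=cv2.INTER_CUBIC)[:, :])
    for t in ("orange_handle","blue_handle","drip_stand"):
        print(n,t,[(np.round(d["point"],1).tolist(),round(d["conf"],2)) for d in mark_of(p,t)[:2]])
cv2.imwrite("pics/crop1.png",cv2.resize(np.vstack(im),(390,600)))
E
```

```text
scene orange [217 199  21   7  64] [227.2 201.9] [ 521.2 -137.9  148. ] ((227.19088745117188, 201.7842559814453), (20.613012313842773, 3.220782995223999), 14.931416511535645)
scene blue [177 187  18   6  41] [185.  189.8] [ 558.4 -253.8  148. ] ((185.36790466308594, 189.96226501464844), (17.71950912475586, 2.1977689266204834), 15.945395469665527)
scene tray [339. 313.] rim ctr [490.7 183.1  15. ] 66.03750610351562 
scene tray [508. 366.] rim ctr [372.9 484.4  15. ] 44.09062194824219 
scene tray [398. 377.] rim ctr [534.8 369.7  15. ] 33.17851257324219 
scene orange_handle [([224.9, 201.7], 0.88)]
scene blue_handle [([185.2, 188.3], 0.91)]
scene drip_stand [([212.5, 249.7], 0.96)]
top orange [409 223  22   9  68] [419.4 226.8] [ 523.1 -137.6  148. ] ((419.3000183105469, 226.90000915527344), (3.7947330474853516, 21.503490447998047), 71.56504821777344)
top blue [454 208  21  10  74] [464.4 212.8] [ 559.6 -251.4  148. ] ((464.4156188964844, 212.8161163330078), (3.4128217697143555, 21.17957305908203), 72.47443389892578)
top tray [225. 230.] rim ctr [534.8 373.   20. ] 85.91438293457031 [[589.0, 432.8], [597.8, 323.7], [479.3, 311.9], [470.8, 419.7]]
top tray [294. 245.] rim ctr [493.5 184.   20. ] 11.309932708740234 [[445.4, 246.8], [561.4, 226.3], [540.5, 120.0], [425.0, 141.8]]
top tray [181. 286.] rim ctr [379.8 488.   20. ] 10.304845809936523 [[330.8, 547.8], [447.6, 532.9], [428.7, 424.7], [312.3, 441.0]]
top orange_handle [([417.2, 227.6], 0.78)]
top blue_handle [([461.3, 209.8], 0.84)]
top drip_stand [([428.4, 226.6], 0.84)]
```

View pics/crop1.png

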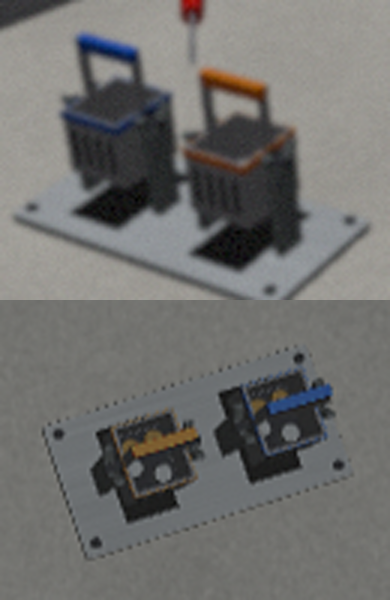

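The crop confirms the choice. The orange-rimmed basket hangs in the bay at about (522.5,-138), with its bar 17.7° off world y. The blue one is 120 mm away at (559,-252.5). The target tray is at (493,184). The jaws need a turn of about +84° about z.

```bash
python3 -m pendant '[0,0,7,2.1,2.8,0,1,0,0,7,2.1,2.8,0,1,0,0,7,2.1,2.8,0,1,0,0,7,2.1,2.8,0,1,0,0,7,2.1,2.8,0,1,0,0,7,2.1,2.8,0,1,0,0,7,2.1,2.8,0,1,0,0,7,2.1,2.8,0,1,0,0,7,2.1,2.8,0,1,0,0,7,2.1,2.8,0,1,0,0,7,2.1,2.8,0,1,0,0,7,2.1,2.8,0,1]'
python3 -m pendant '[0,0,0,1.9,2.6,0,1,0,0,0,1.9,2.6,0,1,0,0,0,0,0,0,1,0,0,0,0,0,0,1]'
```

```text
clock: 1.9
tcp_pos: [485.5, -188.1, 248.5]
tool_rot: [3.141, 0.0, 1.889]
contact_force: [0.0, -0.8, 0.6]
finger_gap: 1.003
clock: 2.23
tcp_pos: [523.3, -136.5, 248.1]
tool_rot: [-3.141, -0.0, 1.886]
contact_force: [-0.9, -0.8, -0.7]
finger_gap: 1.001
```

```bash
python3 -m pendant '[0,0,0,-0.08,-0.1,-2,1,0,0,0,0,0,-2,1,0,0,0,0,0,-2,1,0,0,0,0,0,-1.5,1,0,0,0,0,0,-0.8,1,0,0,0,0,0,0,1]'
python3 - <<'E'
from h import *
P=[optics.snapshot(n) for n in("scene","top")]
im=[cv2.resize(p["frame"][y-50:y+50,x-65:x+65],(520,400),interpolation=cv2.INTER_CUBIC) for p,(x,y) in zip(P,((215,205),(430,230)))]
cv2.imwrite("pics/c2.png",cv2.resize(np.hstack(im),(800,308)))
s=readout.read_state();print(s["tcp_pos"])
p=P[0];w=np.linalg.inv(np.array(p["T"]))@np.append(np.array(s["tcp_pos"]),1);q=np.array(p["K"])@w[:3];print(q[:2]/q[2])
E
```

```text
clock: 2.73
tcp_pos: [521.0, -139.3, 163.8]
tool_rot: [-3.14, -0.001, 1.882]
contact_force: [-0.0, 0.4, -0.6]
finger_gap: 1.004
[ 521.93132467 -139.34091321  165.99541793]
[225.71553596 194.45011074]
```

View pics/c2.png

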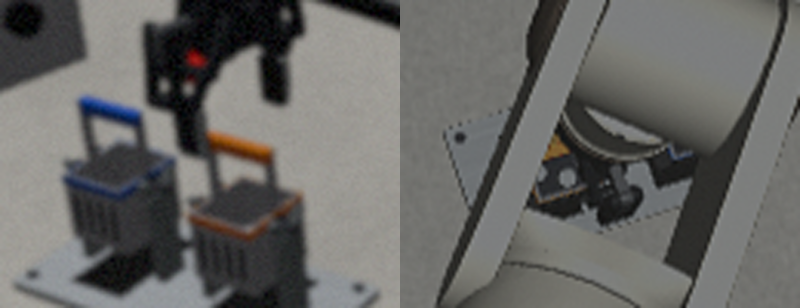

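Left finger tip is at about (211,204) and right at (239,187), so the midpoint (225,196) agrees with the projected TCP. The bar at (228,200) lies between them and below. Descend and close.

```bash
python3 -m pendant '[0,0,0,0.07,0.1,-0.8,1,0,0,0,0,0,-0.8,1,0,0,0,0,0,-0.6,1,0,0,0,0,0,0,1,0,0,0,0,0,0,0.3,0,0,0,0,0,0,0,0,0,0,0,0,0,-0.3,0,0,0,0,0,0,-0.6,0,0,0,0,0,0,-1,0,0,0,0,0,0,-1,0,0,0,0,0,0,-1,0,0,0,0,0,0,-1]' 40
python3 -m pendant '[0,0,0,0,0,0,-1,0,0,0,0,0,0,-1,0,0,0,0,0,0,-1]'
python3 - <<'E'
from h import *
p=optics.snapshot("scene")
cv2.imwrite("pics/c3.png",cv2.resize(p["frame"][150:270,140:300],(640,480),interpolation=cv2.INTER_CUBIC))
s=readout.read_state();print(s["tcp_pos"],s["contact_force"],s["finger_gap"])
E
```

```text
clock: 3.83
tcp_pos: [522.6, -137.8, 143.4]
tool_rot: [-3.141, 0.0, 1.883]
contact_force: [-2.2, 0.4, 3.0]
finger_gap: 0.108
clock: 4.08
tcp_pos: [522.6, -137.8, 143.4]
tool_rot: [-3.142, 0.0, 1.883]
contact_force: [-2.5, -0.8, 6.3]
finger_gap: 0.109
[ 522.66423873 -137.79309917  143.41169953] [-2.68401158 -0.94562166  5.02349083] 0.10840659186045226
```

View pics/c3.png

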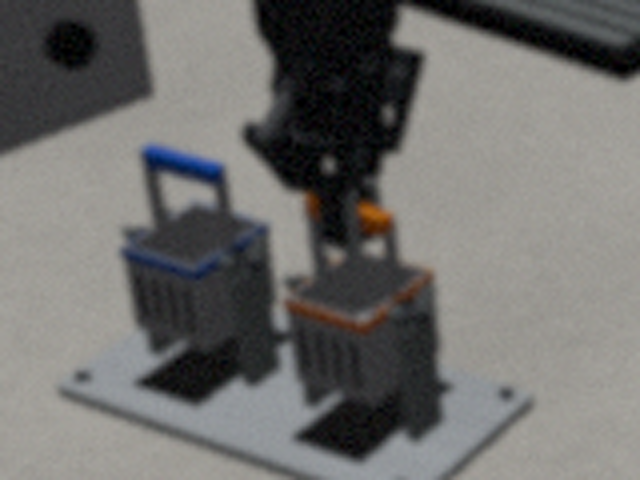

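The gap is about 9 mm and the fingers pinch the orange bar at its middle, (342,212) in the crop; the basket is level. Lift straight up.

```bash
python3 -m pendant '[0,0,0,0,0,0.3,-1,0,0,0,0,0,0.6,-1,0,0,0,0,0,0.8,-1,0,0,0,0,0,1,-1,0,0,0,0,0,1,-1,0,0,0,0,0,1,-1,0,0,0,0,0,1,-1,0,0,0,0,0,1,-1,0,0,0,0,0,1,-1,0,0,0,0,0,1,-1,0,0,0,0,0,0.8,-1,0,0,0,0,0,0.5,-1]'
python3 -m pendant '[0,0,0,0,0,0,-1,0,0,0,0,0,0,-1]'
python3 - <<'E'
from h import *
p=optics.snapshot("scene")
cv2.imwrite("pics/c4.png",cv2.resize(p["frame"][110:270,120:333],(640,480),interpolation=cv2.INTER_CUBIC))
E
```

```text
clock: 5.13
tcp_pos: [522.8, -137.8, 244.6]
tool_rot: [3.141, 0.001, 1.883]
contact_force: [-0.8, 0.4, -1.6]
finger_gap: 0.11
clock: 5.3
tcp_pos: [522.6, -137.8, 243.2]
tool_rot: [-3.141, -0.0, 1.883]
contact_force: [-0.5, -0.4, -2.6]
finger_gap: 0.107
```

View pics/c4.png

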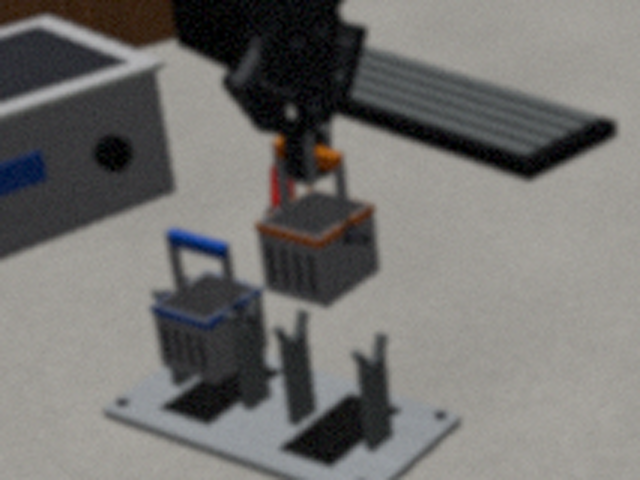

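The orange basket hangs level in the gripper, clear of the posts; the blue one has not moved. Carry it to the tray.

```bash
python3 -m pendant '[0,0,0,-0.15,0.4,0,-1,0,0,0,-0.15,0.8,0,-1,0,0,0,-0.15,1.2,0,-1,0,0,0,-0.15,1.6,0,-1,0,0,0,-0.15,2,0,-1,0,0,0,-0.15,2.2,0,-1,0,0,0,-0.15,2.4,0,-1,0,0,0,-0.15,2.4,0,-1,0,0,0,-0.15,2.4,0,-1,0,0,0,-0.15,2.4,0,-1,0,0,0,-0.15,2.4,0,-1,0,0,0,-0.15,2.4,0,-1]'
python3 -m pendant '[0,0,0,-0.15,2.2,0,-1,0,0,0,-0.15,1.9,0,-1,0,0,0,-0.15,1.6,0,-1,0,0,0,-0.15,1.3,0,-1,0,0,0,-0.15,1.1,0,-1,0,0,0,-0.15,0.8,0,-1,0,0,0,-0.15,0.5,0,-1,0,0,0,-0.1,0.2,0,-1,0,0,0,0,0,0,-1,0,0,0,0,0,0,-1]'
python3 -m pendant '[0,0,0,0,0,-0.5,-1,0,0,0,0,0,-1,-1,0,0,0,0,0,-1.2,-1,0,0,0,0,0,-1.2,-1,0,0,0,0,0,-1.2,-1,0,0,0,0,0,-1.2,-1,0,0,0,0,0,-1.2,-1,0,0,0,0,0,-0.9,-1,0,0,0,0,0,-0.6,-1,0,0,0,0,0,0,-1]'
python3 - <<'E'
from h import *
p=optics.snapshot("scene")
cv2.imwrite("pics/c5.png",cv2.resize(p["frame"][200:350,240:440],(640,480),interpolation=cv2.INTER_CUBIC))
print(readout.read_state()["tcp_pos"])
E
```

```text
clock: 6.35
tcp_pos: [503.8, 90.4, 243.2]
tool_rot: [-3.142, -0.0, 1.883]
contact_force: [0.9, 0.9, -1.1]
finger_gap: 0.109
clock: 7.18
tcp_pos: [493.2, 183.9, 243.2]
tool_rot: [-3.141, 0.0, 1.883]
contact_force: [-0.0, 0.7, -2.1]
finger_gap: 0.113
clock: 8.02
tcp_pos: [492.7, 184.1, 151.8]
tool_rot: [-3.14, -0.0, 1.883]
contact_force: [0.4, -0.4, -1.7]
finger_gap: 0.109
[493.01623909 184.23969653 152.78857357]
```

View pics/c5.png

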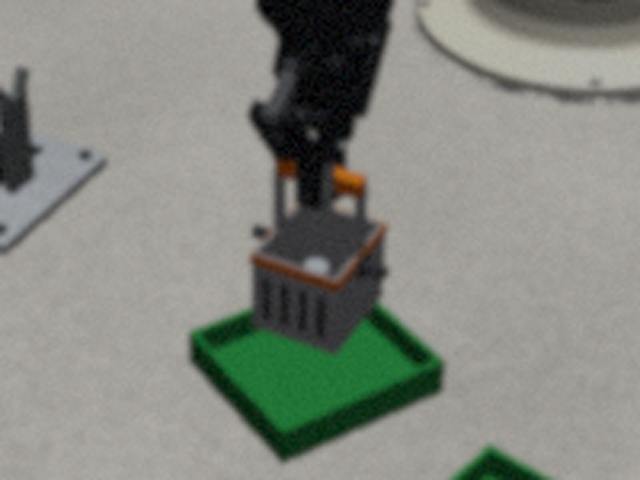

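The basket hangs level over the tray centre, underside about (322,345) in the crop and about 48 mm above the floor. Lower it gently.

```bash
python3 -m pendant '[0,0,0,0,0,-0.6,-1,0,0,0,0,0,-0.8,-1,0,0,0,0,0,-0.8,-1,0,0,0,0,0,-0.8,-1,0,0,0,0,0,-0.6,-1,0,0,0,0,0,-0.4,-1,0,0,0,0,0,-0.3,-1,0,0,0,0,0,-0.2,-1,0,0,0,0,0,-0.1,-1,0,0,0,0,0,0,-1]'
python3 -m pendant '[0,0,0,0,0,-0.1,-1,0,0,0,0,0,0,-1]'
```

```text
clock: 8.9
tcp_pos: [493.2, 184.2, 107.2]
tool_rot: [-3.142, 0.0, 1.883]
contact_force: [-0.6, -0.1, -2.5]
finger_gap: 0.104
clock: 9.07
tcp_pos: [493.2, 184.3, 106.4]
tool_rot: [3.141, 0.0, 1.883]
contact_force: [1.0, 0.7, -2.1]
finger_gap: 0.107
```

```bash
python3 -m pendant '[0,0,0,0,0,-0.1,-1,0,0,0,0,0,0,-1,0,0,0,0,0,0,-1]'
python3 -m pendant '[0,0,0,0,0,-0.1,-1,0,0,0,0,0,0,-1,0,0,0,0,0,0,-1]'
```

```text
clock: 9.32
tcp_pos: [493.2, 184.2, 105.3]
tool_rot: [-3.142, 0.0, 1.883]
contact_force: [-0.3, 0.2, -1.9]
finger_gap: 0.109
clock: 9.57
tcp_pos: [493.4, 184.3, 104.8]
tool_rot: [3.141, 0.0, 1.883]
contact_force: [-2.2, -0.7, 5.1]
finger_gap: 0.107
```

Contact: the force went from -1.9 to +5.1 N. Open and rise straight up.

```bash
python3 -m pendant '[0,0,0,0,0,0,-0.6,0,0,0,0,0,0,-0.4,0,0,0,0,0,0,0,0,0,0,0,0,0,0.4,0,0,0,0,0,0,0.8,0,0,0,0,0,0,0.8,0,0,0,0,0,0,0.8,0,0,0,0,0,0,0.8,0,0,0,0,0,0,0.8]'
python3 -m pendant '[0,0,0,0,0,0.5,0.8,0,0,0,0,0,1,0.8,0,0,0,0,0,1.5,0.8,0,0,0,0,0,2,0.8,0,0,0,0,0,2.5,0.8,0,0,0,0,0,2.5,0.8,0,0,0,0,0,2.5,0.8,0,0,0,0,0,2,0.8,0,0,0,0,0,1,0.8,0,0,0,0,0,0,0.8,0,0,0,0,0,0,0.8,0,0,0,0,0,0,0.8]'
python3 - <<'E'
from h import *
P=[optics.snapshot(n) for n in("scene","top")]
for t in("orange_handle","blue_handle","drying_tray"):
    for p in P: print(t,[(np.round(d["point"],1).tolist(),round(d["conf"],2),onplane(p,d["point"],{"o":106,"b":145,"d":0}[t[0]]).tolist()) for d in mark_of(p,t)[:3]])
cv2.imwrite("pics/c6.png",cv2.resize(P[0]["frame"][150:360,140:420],(800,600),interpolation=cv2.INTER_CUBIC))
E
```

```text
clock: 10.32
tcp_pos: [493.2, 184.2, 104.3]
tool_rot: [-3.141, 0.0, 1.883]
contact_force: [-0.3, -0.3, 0.7]
finger_gap: 0.902
clock: 11.32
tcp_pos: [492.8, 184.2, 257.9]
tool_rot: [-3.14, -0.0, 1.883]
contact_force: [-0.2, -0.9, -0.3]
finger_gap: 0.903
orange_handle [([337.9, 276.3], 0.82, [496.6, 183.9, 106.0])]
orange_handle [([293.5, 241.8], 0.76, [489.7, 179.1, 106.0])]
blue_handle [([184.0, 192.6], 0.98, [564.6, -248.3, 145.0])]
blue_handle [([463.2, 212.0], 0.84, [562.3, -249.3, 145.0])]
drying_tray [([396.5, 382.2], 0.83, [536.4, 370.0, 0.0]), ([507.6, 370.0], 0.62, [371.8, 485.3, 0.0]), ([339.6, 318.2], 0.58, [490.9, 185.0, 0.0])]
drying_tray [([226.7, 233.4], 0.93, [528.7, 371.5, 0.0]), ([183.6, 289.4], 0.88, [372.3, 484.1, 0.0]), ([294.0, 246.2], 0.87, [493.9, 183.6, -0.0])]
```

View pics/c6.png

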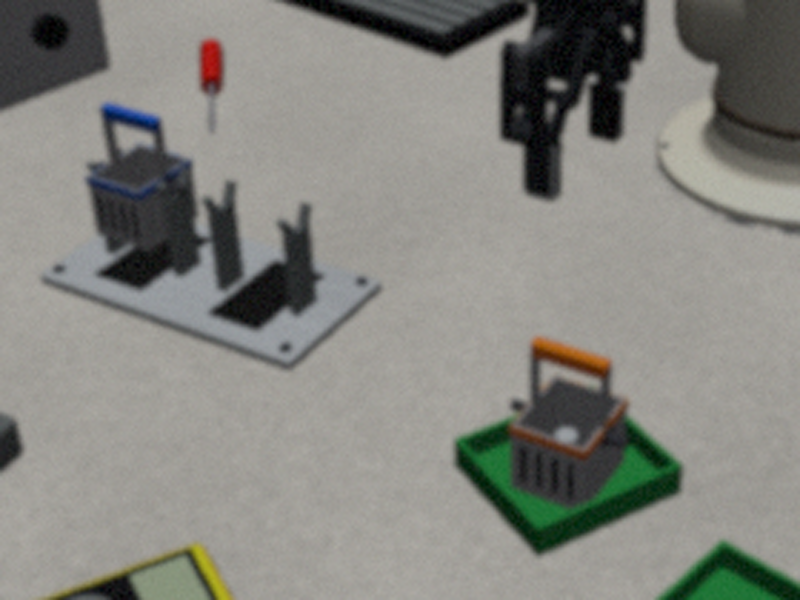

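The orange basket stands flat in the tray, with its bar at crop (571,356). The blue basket is still hanging at (131,117), and the gripper is well clear.

```bash
python3 -c "
from rig import r
print(r.close_job())"
```

```text
the job is handed in; nothing more can be done
None
```

I lifted the orange basket straight up off the stand and carried it level to the green tray nearest the base. There I lowered it until it touched (about 5 N), let go and raised the gripper clear. The job is handed in at about 11.4 s on the robot's clock; it gives no verdict.

My last checks, from both cameras:
- **Orange basket:** it stands upright in the tray. The handle is about 4 to 6 mm from the tray centre, against the 38 mm allowed.
- **Blue basket:** it still hangs in its bay. The networks put its handle 6 to 9 mm from where they did at the start, with up to 8 mm of scatter between readings, and the pictures show no visible change.
- **Robot:** the measured force was below 1 N with the gripper about 150 mm above where it let go.

No check failed. The only disagreement was between the two cameras on the orange handle's position, about 7 mm in x and 5 mm in y, which is well inside the tolerance.

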